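# Crown the last lemon cake from the macaron station

## Task

One of the three small lemon cakes on the tray still has no macaron on it: open only the yellow-tabbed lid of the macaron station, take out the yellow macaron, set it down gently (not dropped or pressed in) lying flat in the middle of the white chocolate disc on the bare cake, then shut that lid fully again. Leave the other lids shut and all three cakes where they stand.

Things in the scene. Friction and masses are not known exactly. Their poses are not given: they have to be found in the camera images.
- station: Steel macaron station, 168 by 456 mm; origin under its centre, y along the row, x away from the robot. Four white compartments stand in a row in it, 110 mm apart, in an order that changes, each under its own clear lid hinged at the far side. The lids' tabs are yellow, red, green and dark brown like the macarons seen inside.
- tab_lemon (a point): Centre of the rounded head of the yellow tab on the lemon compartment's lid: upright tab 10 mm thick (along y, the row), 22 mm long (x), 28 mm high, rounded with radius 11 mm about this point, 17 mm above the lid's upper face (itself 72 mm above the table when shut). Turns with the lid; shut: z up, x from tab to hinge.
- hinge_lemon (a point): Point on the lemon lid's hinge axis (its y), at the middle of the compartment's far edge, 69 mm above the table. With the lid shut the tab centre is 118 mm nearer the robot (-x) and 20 mm higher. Lid 146 mm long from hinge to front lip, 104 mm wide, 3 mm thick, 70 g.
- lid_lemon (a joint): Angle of the lemon lid: 0 shut, growing as the tab side swings up and away from the robot, stop at 1.8. The hinge is almost free: the lid falls shut by its own weight from below about 1.4 and rests open against the stop from beyond about 1.6.
- macaron_center (a point): Centre (half-way up) of the yellow macaron lying flat in the lemon compartment: round, 36 mm across, 20 mm high, about 16 g; z is its axis. The compartment is 134 mm (x) by 100 mm (y, along the row) inside, floor 11 mm and rim 68 mm above the table; the macaron is within 16 mm (x) and 6 mm (y) of its middle.
- top_bare (a point): Centre of the upper face of the white disc (48 mm across, 3 mm thick) on top of the cake that has no macaron, 53 mm above the table; z up. Cake 90 mm across on a 104 mm gold card, about 280 g, loose on a tray (360 by 150 mm, 10 mm rim); which of the three places it has changes.
- top_done1 (a point): The same point on one of the two finished lemon cakes, whose yellow macaron (fixed to it) stands 20 mm above this point. The three cakes stand in a row, 105 mm apart.
- top_done2 (a point): The same point on the other finished lemon cake.
- lid_raspberry (a joint): Angle of the lid with the raspberry red tab, 0 shut; to be left alone. It and its compartment are built like the lemon one.
- lid_pistachio (a joint): Angle of the lid with the green tab, 0 shut; to be left alone. It and its compartment are built like the lemon one.
- lid_chocolate (a joint): Angle of the lid with the dark brown tab, 0 shut; to be left alone. It and its compartment are built like the lemon one.
Things that resemble listed ones, but are neither listed nor needed, are in the scene too. Leave any blue look-alike of the part that bears top_bare alone.

How it is judged (in metres and radians):
On the way, in this order (a step that is already met when the one before it is completed fails the run):
1. The yellow-tabbed lid is swung open by more than 1 rad (value of joint lid_lemon above 1 rad), for 0.1 s.
2. The yellow macaron lies flat in the middle of the bare cake's white disc, let go (horizontal distance between macaron_center and top_bare below 0.012 m and z of macaron_center in the frame of top_bare between 0.0075 and 0.0125 m and (angle between macaron_center's own z axis and vertical below 0.15 rad or angle between macaron_center's own z axis and vertical above 2.99 rad) and contact force between the fingers and macaron_lemon below 0.05 N), for 0.2 s.
At the end, for the whole second after the job is handed in: The yellow macaron lies at rest and flat (within 0.15 rad) on the bare cake's white disc, its centre within 12 mm of the disc's; the yellow-tabbed lid is shut again (within 0.06 rad), the other three lids are shut (within 0.06 rad) and each cake stands within 12 mm of where it was (horizontal distance between macaron_center and top_bare below 0.012 m and z of macaron_center in the frame of top_bare between 0.0075 and 0.0125 m and (angle between macaron_center's own z axis and vertical below 0.15 rad or angle between macaron_center's own z axis and vertical above 2.99 rad) and linear speed of macaron_lemon below 0.02 m/s and value of joint each of lid_lemon, lid_raspberry, lid_pistachio, lid_chocolate below 0.06 rad and distance of each of top_bare, top_done1, top_done2 from where it was at the start of the episode below 0.012 m); the robot touches nothing.
It fails at once if Another lid is opened (more than 0.15 rad) (value of joint any of lid_raspberry, lid_pistachio, lid_chocolate above 0.15 rad).
It fails at once if A cake is moved more than 12 mm from where it stood (distance of any of top_bare, top_done1, top_done2 from where it was at the start of the episode above 0.012 m).
It fails at once if The macaron is dropped onto the cake (falls faster than 0.5 m/s, a drop of more than about 12 mm) (horizontal distance between macaron_center and top_bare below 0.06 m and contact force between the fingers and macaron_lemon below 0.01 N and linear speed of macaron_lemon above 0.5 m/s).
It fails at once if The macaron is pressed hard onto the cake (more than 20 N) (contact force between macaron_lemon and cake_bare above 20 N).
It also fails if it takes over 70 s, if anything falls off the work surface, if the arm or the gripper's body presses on something with over 40 N, if the wrist force passes 120 N, or if a joint passes its speed limit or range.

## Robot

A 6-joint arm with a two-finger parallel gripper is mounted at the origin on the work surface. World frame = base frame: x ahead of the robot, y to its left, z up, the work surface at z = 0. Lengths are in m, angles in degrees, forces in N, time in s.
With the tool pointing down it reaches from about 0.4 to 0.925 m from the base axis. Payload 12.5 kg.
Tool frame: the origin (TCP) lies on the centre line of the jaws, within the pads' length; the fingertips stand 25 mm ahead of it and the grasp point (between the pads) lies 6 mm ahead of it; z points along the fingers, y is the direction in which the jaws open and shut (so a half turn about z gives the same grasp; the last joint's range is limited). The gripper opens to 95 mm and grips with 3 to 60 N. Pads are 20 mm wide; open, the fingers measure 119 mm over their backs; the gripper's body (75 mm by 180 mm) begins 59 mm behind the grasp point.
Start: joints at [65.627, 28.126, 89.318, -0, 62.55, -6.05], TCP at [0.196, 0.593, 0.24] pointing down, gripper open.
Joint ranges: [-177.58, 177.58], [-47.91, 125.51], [2.72, 160], [-65.01, 245.01], [3.68, 167.84], [-153.87, 153.87]. Speed limits (degrees/s): [127.2, 127.2, 159.86, 180, 180, 180].

## Interface

Orientations are given as a 3x3 rotation matrix whose columns are the frame's x, y, z axes.
In Python, from bench import status, optics, arm gives the robot as it stands. The module is installed in compiled form; this text tells all that it offers.
- The arm moves only by the shell command python3 -m creep 'ROWS' [FORCE]. ROWS is JSON, one flat list of numbers, 5 for each row, row after row: the opening, from 0 (shut) to 1 (fully open), then the shift along the tool's x, y, z in cm, then the turn about the tool's z in degrees. In form: [hand, x, y, z, twist, hand, x, y, z, twist, ...]. A call has exactly 5 rows; each row is the pose to reach, as a shift and turn from the pose commanded when the call began, along the tool's axes at that moment; what a row does not reach only later rows make up. A row lasts 1/10 s, in which the tool goes at most 50 mm and 8.59 degrees, less where a joint would pass 70% of its speed; a pose out of reach is approached as far as the arm can. A call with a gripper value outside its range is refused whole. The fingers move at their own pace and stop on an object; FORCE is the grip in N (left out, the last holds). Time passes only in rows, so rows that repeat a pose let the fingers close, or fill a call up. It gives the time, the measured TCP pose, the force and the opening at its end, in the units of the state.
- status.sense(): the state, without advancing time (a new reading comes with each control period).
- optics.read_camera(name): name is "scene" or "top"; returns the picture (420x560x3 uint8, red, green, blue); there is no depth.
- optics.camera_model(name): a dict with "intrinsics" (3x3 intrinsics, pixels), "k1" (the pictures are not rectified: a ray, as slopes to the right and down, at radius r is drawn at 1 + k1 r^2 times it, then the intrinsics apply), "eye" and "rotation" of the camera in the world. Camera axes: x right, y down, z forward; pixel columns grow to the right and rows downward; lengths in m; the calibration is good to about 2 mm. A picture is of the moment at which its call begins. camera_model takes no time and is no camera call.
- arm.hand_in(): hands the job in, once; it reports no verdict.
Trained networks look in the newest picture that a camera, given by its name, has taken for a name from the list of things; names that differ only in an ending like _2 or _b are one class to them, and where a whole thing is asked for, a point or a joint stands for the part that bears it (a point fixed in the world has none). Each returns a list of dicts, best first, with "score" (0 to 1); they miss things now and then, are a little off and sometimes report something else, mostly with a low value. They report only what shows in the picture. A call takes as long as a camera call. They do not tell look-alikes from the thing itself.
- optics.cut_out(camera, thing): "pixels" (420x560 bool, what is visible of it) and "position" ([column, row] in pixels, amid what is visible of it).
The state is a dict: "clock": time; "joints": joint angles; "qd": joint speeds; "effort": joint torques, N m; "position": TCP position; "tcp_rot": TCP orientation; "contact_force": force on the tool from outside, world axes, zero at the start; "torque": the same for the moment, N m; "gripper_width": opening from 0.0 (shut) to 1.0 (fully open).
Only numpy, scipy, OpenCV 4.12 (cv2) and the standard library are available. Lean on these libraries where they do the work, as an engineer would, in place of code of your own. Each camera call takes 0.05 s, during which the arm holds its last target. There are 200 camera calls.

## Working session

There is one attempt and no reset: what is moved stays moved. The work goes in short steps, Python scripts to look and compute and a shell command to move; the robot and the scene stay as the last step left them, time stands still between calls to the robot, and variables do not carry over. Pictures are saved under pics/ and viewed, on a budget of 10 in all, crops included, one or two more only if the job needs it, and the job is handed in when it is done.

```bash
mkdir -p pics; cat > h.py <<'E'
import numpy as np, cv2
from bench import status, optics, arm
def snap(cam,fn=None):
    im=optics.read_camera(cam)
    if fn: cv2.imwrite('pics/'+fn,im[:,:,::-1])
    return im
def ray(cam,px):
    m=optics.camera_model(cam);K=np.array(m['intrinsics'])
    d=np.array([[m['k1'],0,0,0]],float)
    # radial model 1+k1 r^2 = opencv
    p=cv2.undistortPoints(np.array([[px]],float),K,d.reshape(-1)).reshape(2)
    return np.array(m['eye']),np.array(m['rotation'])@np.array([p[0],p[1],1])
def atz(cam,px,z):
    e,r=ray(cam,px); return e+r*(z-e[2])/r[2]
def proj(cam,P):
    m=optics.camera_model(cam);R=np.array(m['rotation']);e=np.array(m['eye'])
    q=R.T@(np.array(P)-e);a=q[:2]/q[2];a=a*(1+m['k1']*(a@a));K=np.array(m['intrinsics'])
    return (K@np.array([a[0],a[1],1]))[:2]
E
python3 - <<'E'
from h import *
np.set_printoptions(precision=3,suppress=True)
for c in ('scene','top'):
    snap(c,c+'0.png'); m=optics.camera_model(c); print(c,m)
    for t in ('tab_lemon','macaron_center','top_bare','station'):
        for o in optics.cut_out(c,t): print(t,round(o['score'],2),np.round(o['position'],1),o['pixels'].sum())
print(status.sense())
E
```

```text
scene {'intrinsics': array([[379.386,   0.   , 276.087],
       [  0.   , 379.386, 215.308],
       [  0.   ,   0.   ,   1.   ]]), 'k1': 0.002753159024205731, 'eye': array([0.808, 0.644, 0.588]), 'rotation': array([[-0.855,  0.282, -0.436],
       [ 0.519,  0.492, -0.699],
       [ 0.017, -0.824, -0.567]])}
tab_lemon 0.75 [247.7 234. ] 1877
top_bare 0.87 [265.6 350.5] 2968
top_bare 0.57 [423.4 278.9] 1817
station 0.96 [241.6 261.5] 2591
top {'intrinsics': array([[501.557,   0.   , 279.812],
       [  0.   , 501.557, 213.903],
       [  0.   ,   0.   ,   1.   ]]), 'k1': -0.18337618614677986, 'eye': array([0.347, 0.   , 1.09 ]), 'rotation': array([[-0.006, -0.998,  0.055],
       [-1.   ,  0.007,  0.023],
       [-0.023, -0.055, -0.998]])}
tab_lemon 0.76 [271.1 174.1] 3482
tab_lemon 0.7 [161.1 130.2] 1704
top_bare 0.76 [155.  305.8] 1854
top_bare 0.65 [160.3 128.3] 1767
station 0.72 [341.9 203. ] 2028
{'clock': 0.5, 'joints': array([65.625, 28.129, 89.322, -0.002, 62.549, -6.049]), 'qd': array([-0.002, -0.019, -0.095,  0.051, -0.003,  0.019]), 'effort': array([  0.   , -61.205, -25.829,   0.069,   0.045,  -0.   ]), 'position': array([0.196, 0.593, 0.24 ]), 'tcp_rot': array([[-0.949,  0.314,  0.   ],
       [ 0.314,  0.949, -0.   ],
       [-0.   , -0.   , -1.   ]]), 'contact_force': array([0.526, 0.392, 1.062]), 'torque': array([ 0.054, -0.009, -0.091]), 'gripper_width': 1.0035891917045263}
```

View pics/scene0.png

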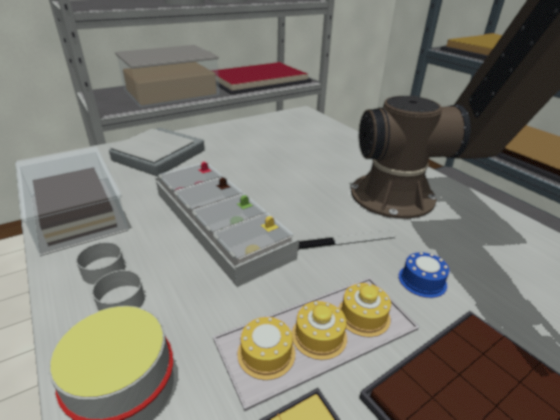

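View pics/top0.png

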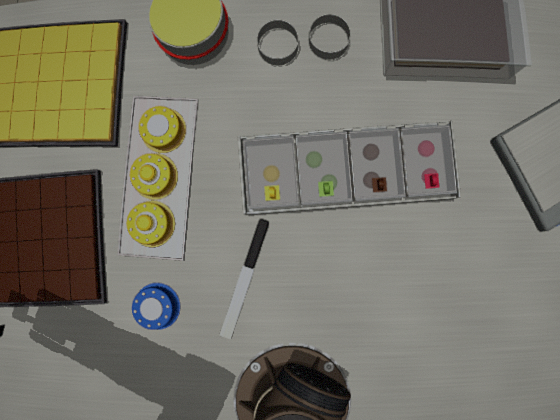

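The top view shows the lemon lid at the left end of the station, with its yellow tab at (272,191) and the macaron at (271,173). The tray stands to the left: bare cake (160,127), finished cakes (150,173) and (148,222). Candidates for the bare disc are the yellow cake (160,127) and the blue look-alike (155,306). I choose the yellow one on the tray. In the scene view it is at (266,337), and blue is at (428,265).

```bash
python3 - <<'E'
from h import *
np.set_printoptions(precision=4,suppress=True)
t=cv2.imread('pics/top0.png');s=cv2.imread('pics/scene0.png')
def blob(im,box,lo,hi):
    x0,y0,x1,y1=box;h=cv2.cvtColor(im[y0:y1,x0:x1],cv2.COLOR_BGR2HSV)
    m=cv2.inRange(h,lo,hi);n,l,st,c=cv2.connectedComponentsWithStats(m)
    i=1+np.argmax(st[1:,4]);return c[i]+[x0,y0],st[i]
P={}
for nm,box,lo,hi in [('tabY',(255,180,290,205),(20,150,130),(35,255,255)),('tabG',(310,178,340,200),(38,120,90),(60,255,255)),('tabR',(418,170,445,192),(165,150,90),(180,255,255)),
   ('mac',(255,160,290,183),(15,50,100),(35,170,255)),('disc',(145,112,175,142),(0,0,150),(180,60,255))]:
    p,st=blob(t,box,lo,hi);print(nm,p,st)
    z={'tab':.094,'mac':.028,'dis':.053}[nm[:3]];P[nm]=atz('top',p,z);print('   ',P[nm])
p,st=blob(s,(255,210,285,235),(20,150,120),(35,255,255));print('scene tabY',p,st)
p2,st=blob(s,(245,322,290,355),(0,0,150),(180,60,255));print('scene disc',p2,st,atz('scene',p2,.053),atz('scene',p,.089))
for c,pp in(('d1',(150,173)),('d2',(148,222))):print(c,atz('top',pp,.073))
# triangulated corners of station edge: two long sides at rim
for q in [(241,138),(451,123),(246,213),(457,198)]: print(q,atz('top',q,.068))
a=cv2.resize(t[100:225,130:310],None,fx=4.4,fy=4.4,interpolation=cv2.INTER_CUBIC);cv2.imwrite('pics/crop.png',a)
E
```

```text
tabY [271.8033 192.1885] [ 11   6  13  14 122]
    [0.4455 0.0385 0.094 ]
tabG [325.6516 187.9806] [  9   4  14  14 155]
    [ 0.4531 -0.069   0.094 ]
tabR [431.3861 180.2468] [  6   3  15  15 158]
    [ 0.4679 -0.2838  0.094 ]
mac [270.9217 173.1198] [  8   5  17  17 217]
    [0.4929 0.0428 0.028 ]
disc [157.1821 124.8375] [  2   3  21  21 357]
    [0.5971 0.2853 0.053 ]
scene tabY [269.     223.2203] [10  8  9 11 59]
scene disc [265.9571 335.7034] [  7   2  29  24 536] [0.5996 0.2843 0.053 ] [0.4551 0.0474 0.089 ]
d1 [0.4903 0.2931 0.073 ]
d2 [0.3882 0.2961 0.073 ]
(241, 138) [0.5616 0.103  0.068 ]
(451, 123) [ 0.5927 -0.3385  0.068 ]
(246, 213) [0.4057 0.0926 0.068 ]
(457, 198) [ 0.4339 -0.3452  0.068 ]
```

View pics/crop.png

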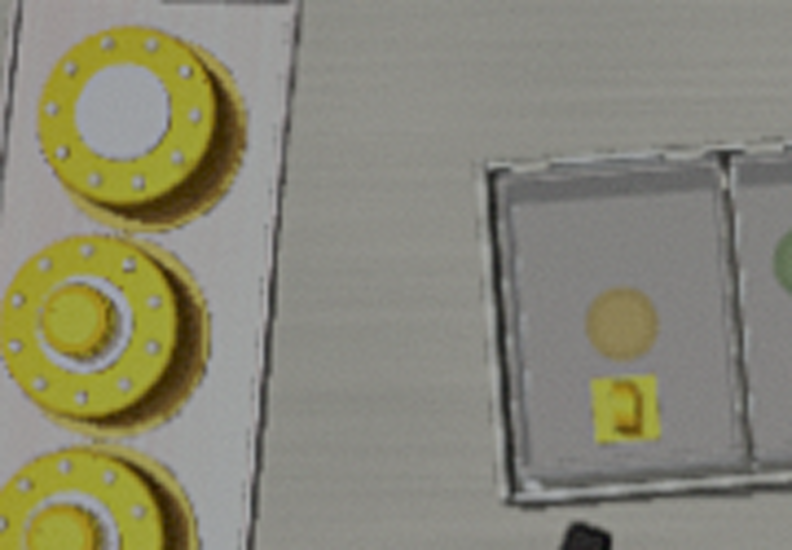

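The crop confirms the bare white disc on the yellow cake at (157,125) and the yellow tab at (272,192). Fitting the tabs gives a station yaw of about 4° and the tab at about (0.446, 0.039). Next I move above the tab, lining the jaws up with the row.

```bash
python3 -m creep '[1,-2.8,-3.04,0.4,0, 1,-5.6,-6.1,0.8,0, 1,-8.4,-9.1,1.2,0, 1,-11.2,-12.2,1.6,0, 1,-14,-15.2,2,0]'
python3 -m creep '[1,-2.8,-3.04,0.4,0, 1,-5.6,-6.1,0.8,0, 1,-8.4,-9.1,1.2,0, 1,-11.2,-12.2,1.6,0, 1,-14,-15.2,2,0]'
python3 -m creep '[0.6,-2.8,-3.04,0.4,-4.5, 0.6,-5.6,-6.1,0.8,-9, 0.6,-8.4,-9.1,1.2,-13.5, 0.6,-11.2,-12.2,1.6,-18, 0.6,-13.1,-14.3,2,-22.3]'
python3 - <<'E'
from h import *
im=snap('scene')
x0,y0=190,130
print(status.sense()['tcp_rot'].round(3).tolist())
im=im.copy()
for P in [(.446,.039,.100),(.446,.039,.072)]:
    p=proj('scene',P);print(p); cv2.circle(im,tuple(int(round(v)) for v in p),0,(0,0,255),-1)
a=cv2.resize(im[y0:y0+140,x0:x0+140],None,fx=4.2,fy=4.2,interpolation=cv2.INTER_NEAREST);cv2.imwrite('pics/s1.png',a[:,:,::-1])
E
```

```text
clock: 1.0
position: [0.2819, 0.4035, 0.2196]
tcp_rot: [[-0.949, 0.314, 0.0], [0.314, 0.949, 0.0], [-0.0, 0.0, -1.0]]
contact_force: [0.7, 0.3, -0.2]
gripper_width: 1.002
clock: 1.5
position: [0.3671, 0.2152, 0.1997]
tcp_rot: [[-0.949, 0.314, 0.001], [0.314, 0.949, 0.0], [-0.001, 0.001, -1.0]]
contact_force: [0.2, 1.2, 0.3]
gripper_width: 0.998
clock: 2.0
position: [0.447, 0.0375, 0.1796]
tcp_rot: [[-0.997, -0.071, 0.001], [-0.071, 0.997, -0.0], [-0.001, -0.0, -1.0]]
contact_force: [0.3, 0.3, 0.1]
gripper_width: 0.64
[[-0.997, -0.075, 0.001], [-0.075, 0.997, -0.001], [-0.001, -0.001, -1.0]]
[270.61647179 216.21349539]
[270.50537481 226.22046962]
```

View pics/s1.png

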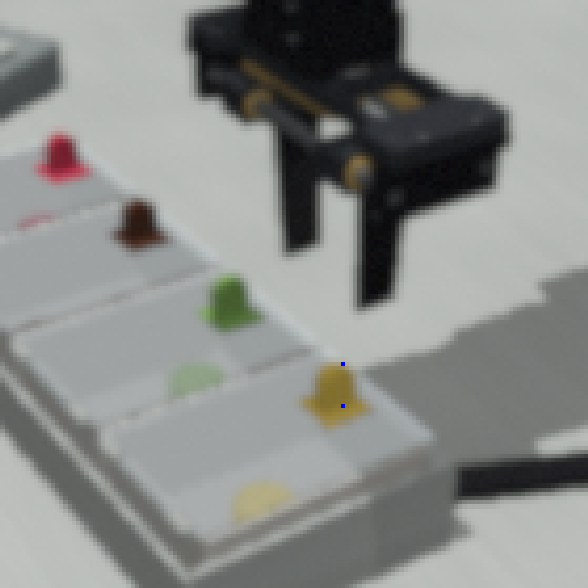

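The scene crop shows the yellow tab at (335,390) in the crop, about 2 px left of my prediction, so the tab is at about (0.448, 0.038). The gripper stands above it with its jaws along the row, so I descend and grip.

```bash
python3 -m creep '[0.6,0,0,2,0, 0.6,0,0,4,0, 0.6,-0.1,0,5.5,0, 0.6,-0.1,0.1,7,0, 0.6,-0.1,0.1,7.75,0]' 12
python3 -m creep '[0.05,0,0,0,0, 0.05,0,0,0,0, 0.05,0,0,0,0, 0.05,0,0,0,0, 0.05,0,0,0,0]' 12
python3 - <<'E'
from h import *
im=snap('scene')
x0,y0=190,130
a=cv2.resize(im[y0:y0+140,x0:x0+140],None,fx=4.2,fy=4.2,interpolation=cv2.INTER_CUBIC);cv2.imwrite('pics/s2.png',a[:,:,::-1])
# arc about hinge, displacements in tool axes (cm): toolx=-stationx, toolz=-up
import math
R=math.hypot(118,20)/10;b=math.atan2(20,118)
for d in range(0,106,7): 
    t=math.radians(d);print(d,'fwd %.2f up %.2f'%(R*(math.cos(b)-math.cos(b+t)),R*(math.sin(b+t)-math.sin(b))))
E
```

```text
clock: 2.55
position: [0.4468, 0.0409, 0.1012]
tcp_rot: [[-0.998, -0.069, -0.001], [-0.069, 0.998, 0.0], [0.001, 0.0, -1.0]]
contact_force: [0.9, 0.4, 0.7]
gripper_width: 0.604
clock: 3.05
position: [0.4472, 0.0409, 0.1025]
tcp_rot: [[-0.998, -0.069, 0.001], [-0.069, 0.998, 0.0], [-0.001, -0.0, -1.0]]
contact_force: [-0.6, -0.2, -0.3]
gripper_width: 0.234
0 fwd 0.00 up 0.00
7 fwd 0.33 up 1.42
14 fwd 0.83 up 2.80
21 fwd 1.50 up 4.10
28 fwd 2.32 up 5.31
35 fwd 3.28 up 6.41
42 fwd 4.37 up 7.38
49 fwd 5.57 up 8.22
56 fwd 6.86 up 8.90
63 fwd 8.22 up 9.42
70 fwd 9.64 up 9.77
77 fwd 11.09 up 9.95
84 fwd 12.56 up 9.94
91 fwd 14.01 up 9.76
98 fwd 15.42 up 9.41
105 fwd 16.79 up 8.88
```

View pics/s2.png

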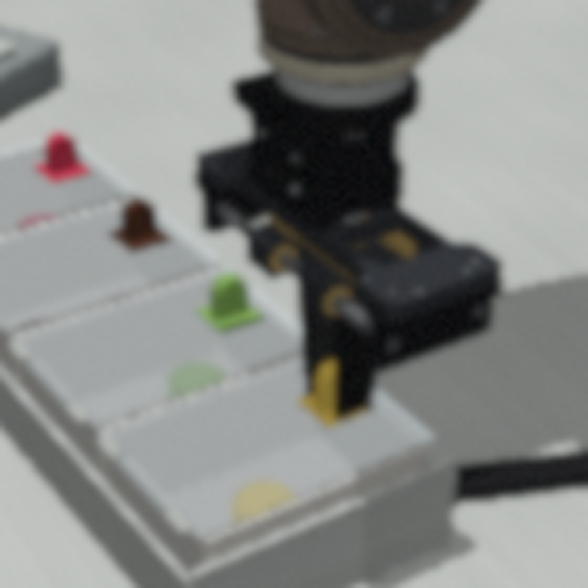

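The fingers straddle the yellow tab, which sticks out about 5 mm on the far side at (325,390). I shift 4 mm forward and finish closing.

```bash
python3 -m creep '[0.25,-0.4,0,0,0, 0.25,-0.4,0,0,0, 0.03,-0.4,0,0,0, 0.03,-0.4,0,0,0, 0.03,-0.4,0,0,0]' 12
python3 -m creep '[0.03,0,0,0,0, 0.03,0,0,0,0, 0.03,-0.05,0,-0.3,0, 0.03,-0.1,0,-0.6,0, 0.03,-0.2,0,-1,0]' 12
```

```text
clock: 3.6
position: [0.4511, 0.0398, 0.1021]
tcp_rot: [[-0.997, -0.071, 0.0], [-0.071, 0.997, -0.002], [0.0, -0.002, -1.0]]
contact_force: [-0.2, -24.8, 0.4]
gripper_width: 0.112
clock: 4.1
position: [0.4535, 0.0395, 0.1122]
tcp_rot: [[-0.998, -0.07, 0.001], [-0.07, 0.998, -0.002], [-0.001, -0.002, -1.0]]
contact_force: [1.2, -21.2, -1.7]
gripper_width: 0.102
```

```bash
python3 -m creep '[0.03,0,-0.1,0,0, 0.03,0,-0.2,0,0, 0.03,-0.15,-0.25,-0.5,0, 0.03,-0.35,-0.25,-1.1,0, 0.03,-0.6,-0.25,-1.8,0]' 12
```

```text
clock: 4.6
position: [0.4593, 0.0393, 0.1306]
tcp_rot: [[-0.998, -0.07, -0.0], [-0.07, 0.998, 0.0], [0.0, 0.0, -1.0]]
contact_force: [1.8, 0.8, -3.3]
gripper_width: 0.105
```

```bash
python3 -m creep '[0.03,-0.67,0,-1.3,0, 0.03,-1.49,0,-2.51,0, 0.03,-2.45,0,-3.61,0, 0.03,-3.54,0,-4.58,0, 0.03,-4.74,0,-5.42,0]' 12
python3 - <<'E'
from h import *
im=snap('scene','s3.png')
cv2.imwrite('pics/s3.png',cv2.resize(im[60:300,130:370],None,fx=2.4,fy=2.4)[:,:,::-1])
E
```

```text
clock: 5.1
position: [0.5065, 0.0426, 0.1853]
tcp_rot: [[-0.998, -0.07, -0.001], [-0.07, 0.998, -0.0], [0.001, -0.0, -1.0]]
contact_force: [2.0, 0.5, -5.3]
gripper_width: 0.104
```

View pics/s3.png

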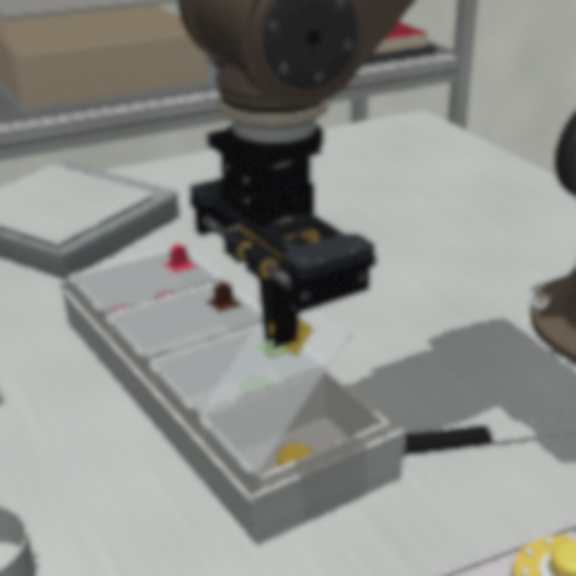

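The lemon lid is about 50° open in the grip and the other lids are shut. I continue the arc to about 98°.

```bash
python3 -m creep '[0.03,-1.29,0,-0.68,0, 0.03,-2.65,0,-1.2,0, 0.03,-4.07,0,-1.55,0, 0.03,-5.52,0,-1.73,0, 0.03,-6.99,0,-1.72,0]' 12
python3 -m creep '[0.03,-0.7,0,0.05,0, 0.03,-1.45,0,0.18,0, 0.03,-2.2,0,0.35,0, 0.03,-2.86,0,0.53,0, 0.03,-2.86,0,0.53,0]' 12
python3 - <<'E'
from h import *
im=snap('scene')
cv2.imwrite('pics/s4.png',cv2.resize(im[60:300,130:370],None,fx=2.4,fy=2.4)[:,:,::-1])
E
```

```text
clock: 5.65
position: [0.5761, 0.0475, 0.2021]
tcp_rot: [[-0.998, -0.07, -0.001], [-0.07, 0.998, 0.0], [0.001, 0.0, -1.0]]
contact_force: [-1.6, -0.4, -1.3]
gripper_width: 0.103
clock: 6.15
position: [0.6055, 0.0496, 0.1962]
tcp_rot: [[-0.998, -0.069, 0.001], [-0.069, 0.998, 0.0], [-0.001, 0.0, -1.0]]
contact_force: [2.0, 2.6, 5.2]
gripper_width: 0.104
```

View pics/s4.png

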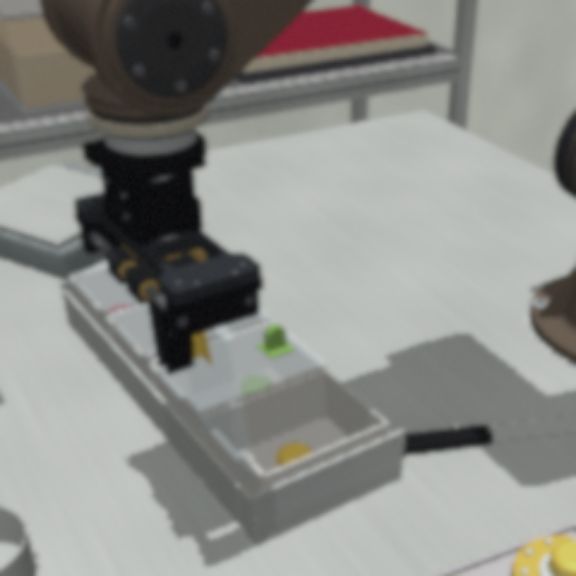

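The lid is past vertical at about 98°, with the macaron exposed at (294,453). I release, lift clear, go back over the compartment and re-measure the macaron.

```bash
python3 -m creep '[0.3,0,0,0,0, 0.4,0,0,0,0, 0.5,0,0,0,0, 0.5,0,0,-1,0, 0.5,0,0,-4,0]'
python3 -m creep '[0.58,0,0,-4.5,0, 0.58,4,0,-4.5,0, 0.58,8.5,0,-4.5,0, 0.58,11.3,0,-4.5,0, 0.58,11.3,0,-4.5,0]' 5
python3 - <<'E'
from h import *
np.set_printoptions(precision=4,suppress=True)
s=status.sense();print(s['position'],s['contact_force'])
for c,lo in (('scene',(18,120,90)),('top',(15,60,90))):
    im=snap(c,c+'5.png')
    q=proj(c,(.493,.043,.025)).astype(int);x0,y0=q-14
    h=cv2.cvtColor(im[y0:y0+28,x0:x0+28],cv2.COLOR_RGB2HSV);m=cv2.inRange(h,lo,(35,255,255))
    n,l,st,ce=cv2.connectedComponentsWithStats(m)
    for i in range(1,n):
        if st[i,4]>20: p=ce[i]+[x0,y0];print(c,p,st[i],atz(c,p,.027),q)
    for o in optics.cut_out(c,'macaron_center'): print('net',o['score'],o['position'],o['pixels'].sum(),atz(c,o['position'],.027))
im=cv2.imread('pics/scene5.png');cv2.imwrite('pics/s5.png',cv2.resize(im[60:300,130:370],None,fx=2.4,fy=2.4))
E
```

```text
clock: 6.7
position: [0.6038, 0.0492, 0.2349]
tcp_rot: [[-0.998, -0.069, -0.005], [-0.069, 0.998, 0.0], [0.005, 0.0, -1.0]]
contact_force: [0.3, 0.0, 0.3]
gripper_width: 0.46
clock: 7.2
position: [0.4892, 0.0415, 0.2825]
tcp_rot: [[-0.998, -0.069, 0.0], [-0.069, 0.998, -0.0], [-0.0, -0.0, -1.0]]
contact_force: [0.5, 0.3, -0.6]
gripper_width: 0.577
[0.4892 0.0415 0.2825] [ 0.4675  0.2585 -0.5646]
scene [250.8036 248.125 ] [ 7 10 12  8 56] [0.4975 0.0374 0.027 ] [253 249]
net 0.54 [253.4, 247.7] 92 [0.4915 0.039  0.027 ]
net 0.18 [215.2, 189.5] 908 [ 0.4614 -0.2472  0.027 ]
top [275.7778 163.0222] [15  0 13 10 45] [0.5147 0.0323 0.027 ] [270 173]
net 0.73 [331.2, 172.3] 2457 [ 0.4938 -0.0859  0.027 ]
```

View pics/s5.png

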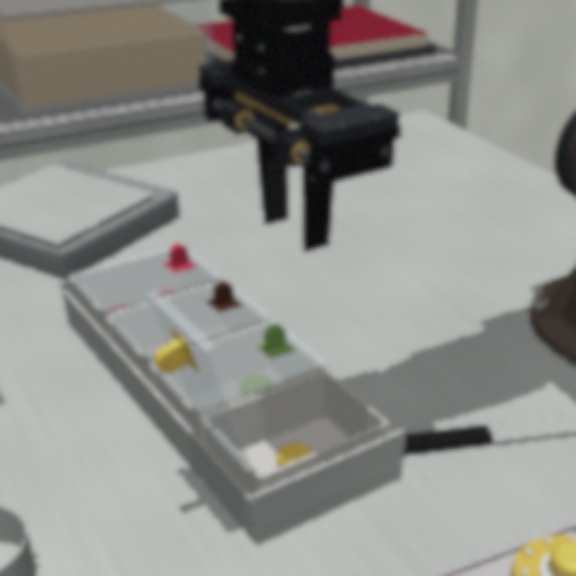

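The lid rests open against its stop, the other lids are shut, and the macaron is at (294,453). I descend to it.

```bash
python3 -m creep '[0.58,-0.4,0,5,0, 0.58,-0.4,0,10,0, 0.58,-0.4,0,15,0, 0.58,-0.4,0,18.5,0, 0.58,-0.4,0,20.5,0]' 5
python3 -m creep '[0.58,0,0,0.8,0, 0.58,0,0,1.6,0, 0.58,0,0,2.4,0, 0.58,0,0,3.1,0, 0.58,0,0,3.8,0]' 5
python3 -m creep '[0.45,0,0,0,0, 0.3,0,0,0,0, 0.3,0,0,0,0, 0.3,0,0,0,0, 0.3,0,0,0,0]' 5
```

```text
clock: 7.9
position: [0.4958, 0.0418, 0.0729]
tcp_rot: [[-0.998, -0.069, -0.004], [-0.069, 0.998, 0.0], [0.004, 0.001, -1.0]]
contact_force: [0.8, 0.9, 0.4]
gripper_width: 0.584
clock: 8.4
position: [0.4964, 0.0418, 0.0383]
tcp_rot: [[-0.998, -0.069, 0.001], [-0.069, 0.998, 0.0], [-0.001, -0.0, -1.0]]
contact_force: [-0.4, -0.7, -0.4]
gripper_width: 0.576
clock: 8.9
position: [0.4962, 0.0418, 0.0385]
tcp_rot: [[-0.998, -0.069, 0.001], [-0.069, 0.998, 0.0], [-0.001, 0.0, -1.0]]
contact_force: [-0.3, 0.6, 2.6]
gripper_width: 0.379
```

```bash
python3 -m creep '[0.2,0,0,0,0, 0.2,0,0,0,0, 0.2,0,0,0,0, 0.2,0,0,-0.1,0, 0.2,0,0,-0.3,0]' 5
python3 -m creep '[0.2,0,0,-1.5,0, 0.2,0,0,-4,0, 0.2,0,0,-8,0, 0.2,0,0,-12,0, 0.2,0,0,-14,0]' 5
python3 - <<'E'
from h import *
s=status.sense();print(s['position'],s['contact_force'],s['gripper_width'])
im=snap('scene'); t=snap('top','top6.png')
p=proj('scene',s['position']-[0,0,.018]);print(p);x,y=p.astype(int)
a=cv2.resize(im[y-50:y+50,x-50:x+50],None,fx=5,fy=5,interpolation=cv2.INTER_CUBIC);cv2.circle(a,(250,250),2,(0,0,255),-1);cv2.imwrite('pics/s6.png',a[:,:,::-1])
E
```

```text
clock: 9.4
position: [0.4958, 0.0418, 0.0411]
tcp_rot: [[-0.998, -0.069, -0.0], [-0.069, 0.998, 0.0], [0.0, 0.0, -1.0]]
contact_force: [-0.6, -0.4, -0.8]
gripper_width: 0.378
clock: 9.9
position: [0.4964, 0.0418, 0.1842]
tcp_rot: [[-0.998, -0.069, 0.003], [-0.069, 0.998, -0.0], [-0.003, -0.0, -1.0]]
contact_force: [0.8, 0.2, -1.2]
gripper_width: 0.379
[0.49644912 0.04177484 0.1841956 ] [ 0.82552012  0.24398769 -1.1870736 ] 0.3787762275877808
[250.86504424 197.71673328]
```

View pics/s6.png

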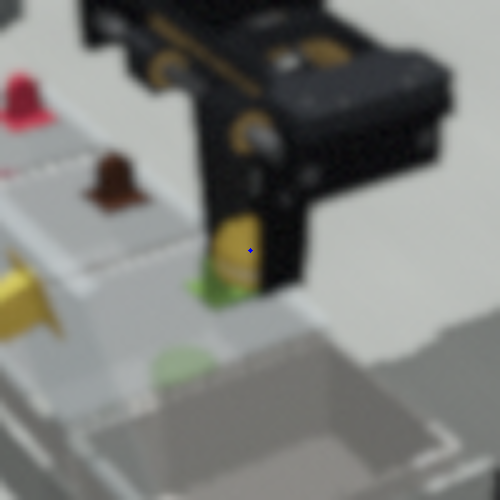

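The macaron is held level with the jaws 36 mm apart, and its body is at about (250,250) in the crop. It looks 2–3 mm nearer the robot than the TCP, so I aim the TCP at (0.601, 0.285).

```bash
python3 -m creep '[0.2,0,4.3,0,0, 0.2,-2,8.6,0,0, 0.2,-4,12.9,0,0, 0.2,-6,17.2,0,0, 0.2,-8,20,0,0]' 5
python3 -m creep '[0.2,-2,2,0,0, 0.2,-4.1,3.5,0,0, 0.2,-4.1,3.5,3,0, 0.2,-4.1,3.5,6,0, 0.2,-4.1,3.5,8,0]' 5
python3 -m creep '[0.2,0,0,0.3,0, 0.2,0,0,0.6,0, 0.2,0,0,0.9,0, 0.2,0,0,1.2,0, 0.2,0,0,1.2,0]' 5
python3 - <<'E'
from h import *
s=status.sense();print(s['position'],s['contact_force'],s['gripper_width'])
im=snap('scene').copy(); t=snap('top','top7.png')
print(proj('scene',(.5985,.2847,.053)))
a=cv2.resize(im[275:395,205:325],None,fx=5,fy=5,interpolation=cv2.INTER_CUBIC);cv2.imwrite('pics/s7.png',a[:,:,::-1])
E
```

```text
clock: 10.5
position: [0.5617, 0.2495, 0.1796]
tcp_rot: [[-0.997, -0.071, -0.002], [-0.071, 0.997, -0.0], [0.002, -0.0, -1.0]]
contact_force: [-0.3, -0.1, -0.0]
gripper_width: 0.376
clock: 11.0
position: [0.5991, 0.2843, 0.0973]
tcp_rot: [[-0.998, -0.07, -0.004], [-0.07, 0.998, -0.001], [0.004, -0.001, -1.0]]
contact_force: [-0.2, -0.9, -0.2]
gripper_width: 0.376
clock: 11.5
position: [0.6005, 0.2846, 0.0896]
tcp_rot: [[-0.998, -0.069, 0.001], [-0.069, 0.998, 0.0], [-0.001, 0.0, -1.0]]
contact_force: [-1.1, -0.3, -0.3]
gripper_width: 0.378
[0.6004701  0.2845947  0.08955958] [-1.06406019 -0.33914605 -0.26371948] 0.3780747258665752
[266.64877779 335.61465785]
```

View pics/s7.png

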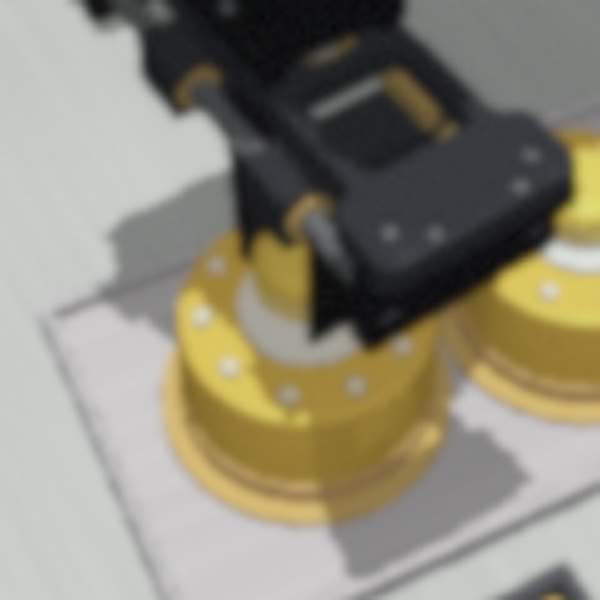

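The macaron, left edge at (252,270), sits about 9 mm above the disc, left edge at (237,310), and is centred sideways to within 2 mm. I lower the last 9 mm slowly.

```bash
python3 -m creep '[0.2,0,0,0.2,0, 0.2,0,0,0.4,0, 0.2,0,0,0.6,0, 0.2,0,0,0.75,0, 0.2,0,0,0.75,0]' 5
python3 -m creep '[0.2,0,0,0.05,0, 0.2,0,0,0.1,0, 0.2,0,0,0.1,0, 0.2,0,0,0.1,0, 0.2,0,0,0.1,0]' 5
```

```text
clock: 12.1
position: [0.6003, 0.2845, 0.0814]
tcp_rot: [[-0.998, -0.069, -0.0], [-0.069, 0.998, -0.0], [0.0, -0.0, -1.0]]
contact_force: [-0.1, 0.3, -0.8]
gripper_width: 0.375
clock: 12.6
position: [0.6004, 0.2846, 0.0808]
tcp_rot: [[-0.998, -0.069, 0.0], [-0.069, 0.998, 0.0], [-0.0, 0.0, -1.0]]
contact_force: [0.2, 0.2, -0.5]
gripper_width: 0.377
```

```bash
python3 -m creep '[0.42,0,0,0,0, 0.5,0,0,0,0, 0.58,0,0,0,0, 0.58,0,0,0,0, 0.58,0,0,0,0]'
python3 -m creep '[0.58,0,0,-1,0, 0.58,0,0,-3,0, 0.58,0,0,-7,0, 0.58,0,0,-12,0, 0.58,0,0,-17,0]'
python3 - <<'E'
from h import *
s=status.sense();print(s['position'],s['contact_force'],s['gripper_width'])
im=snap('scene'); t=snap('top','top8.png')
a=cv2.resize(im[60:400,130:340],None,fx=1.75,fy=1.75,interpolation=cv2.INTER_CUBIC)
b=cv2.resize(im[290:390,210:310],None,fx=4.2,fy=4.2,interpolation=cv2.INTER_CUBIC)
c=np.zeros((595,800,3),np.uint8);c[:595,:a.shape[1]]=a;c[:420,375:795]=b
cv2.imwrite('pics/s8.png',c[:,:,::-1])
# tab/lid in scene for lid open angle
h=cv2.cvtColor(im[150:240,170:250],cv2.COLOR_RGB2HSV);m=cv2.inRange(h,(20,130,90),(35,255,255));n,l,st,ce=cv2.connectedComponentsWithStats(m)
print(ce+[170,150],st[:,4])
import math
e,yw=(.9976,.0694),0
for th in(1.7,1.75,1.8):
    for x0 in (.448,.452):
        R=.1197;b_=math.atan2(20,118)+th;f=.118-R*math.cos(b_);print(th,x0,proj('scene',(x0+f*.9976,.0387+f*.0694,.069+R*math.sin(b_))),(x0+f*.9976,.0387+f*.0694,.069+R*math.sin(b_)))
E
```

```text
clock: 13.1
position: [0.6004, 0.2846, 0.0807]
tcp_rot: [[-0.998, -0.069, 0.0], [-0.069, 0.998, 0.0], [-0.0, 0.0, -1.0]]
contact_force: [0.3, -0.1, -0.4]
gripper_width: 0.579
clock: 13.6
position: [0.6, 0.2844, 0.2532]
tcp_rot: [[-0.998, -0.069, -0.0], [-0.069, 0.998, 0.0], [0.0, 0.0, -1.0]]
contact_force: [0.5, -0.3, -0.1]
gripper_width: 0.579
[0.60002081 0.28444732 0.25320203] [ 0.48606144 -0.25685442 -0.09143312] 0.5790295538596888
[[209.61715334 194.29143744]
 [202.01801802 207.81981982]] [7089  111]
1.7 0.448 [204.9850349  206.01168947] (0.6006746476361322, 0.04932111121285843, 0.18345589481758218)
1.7 0.452 [203.04692194 206.57295246] (0.6046746476361322, 0.04932111121285843, 0.18345589481758218)
1.75 0.448 [202.40762141 207.72378661] (0.6063376409852508, 0.04971506844865317, 0.18156148728653518)
1.75 0.452 [200.45890157 208.29042035] (0.6103376409852508, 0.04971506844865317, 0.18156148728653518)
1.8 0.448 [199.88069564 209.54887091] (0.6118991033868313, 0.050101962485010115, 0.17938573465816124)
1.8 0.452 [197.92199937 210.12100786] (0.6158991033868313, 0.050101962485010115, 0.17938573465816124)
```

View pics/s8.png

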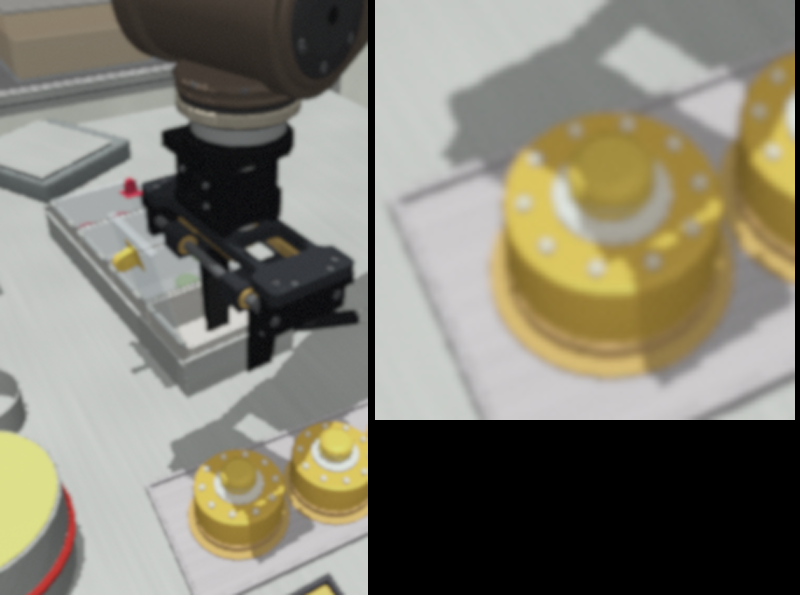

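The macaron lies flat and centred on the disc (crop (613,185), disc centre (612,192)), and the cakes stand where they were. I go back to the open lid's tab at about (0.611, 0.050, 0.180).

```bash
python3 -m creep '[0.5,0,-4.7,-0.5,0, 0.5,0,-9.4,-1,0, 0.5,0,-14.1,-1,0, 0.5,0,-18.8,-1,0, 0.5,0,-23.45,-1,0]'
python3 -m creep '[0.5,0,0,0,0, 0.5,0,0,2,0, 0.5,0,0,4,0, 0.5,0,0,6,0, 0.5,0,0,7.1,0]' 10
python3 - <<'E'
from h import *
s=status.sense();print(s['position'],s['contact_force'],s['gripper_width'])
im=snap('scene')
a=cv2.resize(im[120:260,140:280],None,fx=4.2,fy=4.2,interpolation=cv2.INTER_CUBIC)
cv2.imwrite('pics/s9.png',a[:,:,::-1])
E
```

```text
clock: 14.2
position: [0.6164, 0.0488, 0.2612]
tcp_rot: [[-0.998, -0.07, 0.001], [-0.07, 0.998, 0.0], [-0.001, 0.0, -1.0]]
contact_force: [1.1, 0.0, -0.7]
gripper_width: 0.5
clock: 14.7
position: [0.6161, 0.0511, 0.1885]
tcp_rot: [[-0.998, -0.07, -0.002], [-0.07, 0.998, 0.0], [0.002, 0.0, -1.0]]
contact_force: [0.1, 0.4, 0.0]
gripper_width: 0.498
[0.61609975 0.0511153  0.18847042] [0.06130214 0.41491333 0.04947723] 0.4975749793917083
```

View pics/s9.png

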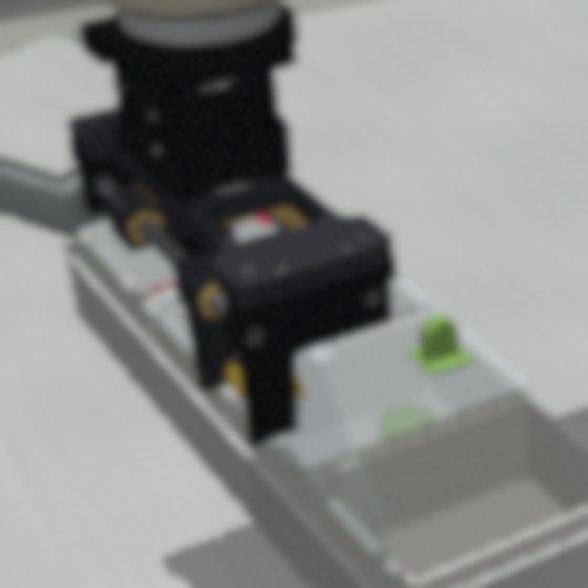

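The fingers straddle the yellow tab at (240,378) and the lid is at its stop. I close on it, then swing it shut along the reverse arc.

```bash
python3 -m creep '[0.3,0,-0.1,0,0, 0.03,0,-0.1,0,0, 0.03,0,-0.1,0,0, 0.03,0,-0.1,0,0, 0.03,0,-0.1,0,0]' 10
python3 -m creep '[0.03,0,0,0,0, 0.03,0,0,0,0, 0.03,0.4,0,-0.15,0, 0.03,0.98,0,-0.37,0, 0.03,1.7,0,-0.55,0]' 10
```

```text
clock: 15.25
position: [0.6168, 0.0497, 0.1902]
tcp_rot: [[-0.998, -0.069, 0.001], [-0.069, 0.998, 0.0], [-0.001, 0.0, -1.0]]
contact_force: [-0.2, 0.2, 0.1]
gripper_width: 0.135
clock: 15.75
position: [0.6, 0.049, 0.1955]
tcp_rot: [[-0.998, -0.069, 0.001], [-0.069, 0.998, 0.001], [-0.001, 0.001, -1.0]]
contact_force: [1.5, 6.3, 1.3]
gripper_width: 0.104
```

```bash
python3 -m creep '[0.03,1.05,0.05,-0.25,0, 0.03,2.14,0.05,-0.35,0, 0.03,3.61,0.05,-0.36,0, 0.03,5.06,0.05,-0.18,0, 0.03,6.48,0.05,0.17,0]' 10
python3 -m creep '[0.03,1.36,0,0.52,0, 0.03,2.65,0,1.2,0, 0.03,3.85,0,2.04,0, 0.03,4.94,0,3.01,0, 0.03,5.9,0,4.11,0]' 10
python3 -m creep '[0.03,0.82,0,1.21,0, 0.03,1.49,0,2.51,0, 0.03,1.87,0,3.5,0, 0.03,2.09,0,4.3,0, 0.03,2.24,0,4.9,0]' 10
python3 -m creep '[0.03,0.04,0,0.15,0, 0.03,0.08,0,0.3,0, 0.03,0.08,0,0.4,0, 0.03,0.08,0,0.4,0, 0.03,0.08,0,0.4,0]' 10
```

```text
clock: 16.25
position: [0.5343, 0.0445, 0.194]
tcp_rot: [[-0.998, -0.069, 0.001], [-0.069, 0.998, 0.0], [-0.001, 0.0, -1.0]]
contact_force: [0.9, 3.1, 0.8]
gripper_width: 0.102
clock: 16.75
position: [0.4754, 0.0404, 0.1524]
tcp_rot: [[-0.998, -0.069, 0.001], [-0.069, 0.998, 0.0], [-0.001, 0.0, -1.0]]
contact_force: [2.4, 3.7, -0.2]
gripper_width: 0.105
clock: 17.25
position: [0.4532, 0.0388, 0.103]
tcp_rot: [[-0.998, -0.069, -0.001], [-0.069, 0.998, 0.0], [0.001, 0.0, -1.0]]
contact_force: [-1.9, 2.8, 0.7]
gripper_width: 0.108
clock: 17.75
position: [0.4527, 0.0388, 0.0995]
tcp_rot: [[-0.998, -0.07, -0.001], [-0.07, 0.998, 0.0], [0.001, 0.0, -1.0]]
contact_force: [-4.5, 2.5, 1.8]
gripper_width: 0.107
```

```bash
python3 -m creep '[0.2,0,0,0,0, 0.4,0,0,0,0, 0.5,0,0,0,0, 0.5,0,0,0,0, 0.5,0,0,-0.5,0]'
python3 -m creep '[0.5,0,0,-3,0, 0.5,0,0,-7,0, 0.5,0,0,-11,0, 0.5,0,0,-15,0, 0.5,0,0,-18,0]'
python3 - <<'E'
from h import *
s=status.sense();print(s['position'],s['contact_force'],s['gripper_width'])
im=snap('scene'); snap('top','top10.png'); s0=cv2.imread('pics/scene0.png')[:,:,::-1]
a=cv2.resize(im[150:390,150:430],None,fx=2.1,fy=2.1,interpolation=cv2.INTER_CUBIC)
b=cv2.resize(np.hstack([im[190:270,200:300],s0[190:270,200:300]])[:,:],None,fx=1,fy=1)
a[:80,-200:]=b
cv2.imwrite('pics/s10.png',a[:,:,::-1])
def yb(i,b,lo):
    x0,y0,x1,y1=b;m=cv2.inRange(cv2.cvtColor(np.ascontiguousarray(i[y0:y1,x0:x1]),cv2.COLOR_RGB2HSV),lo,(35,255,255));mm=cv2.moments(m,True);return mm['m10']/mm['m00']+x0,mm['m01']/mm['m00']+y0,mm['m00']
for i in(s0,im): print('tab',yb(i,(255,210,285,235),(20,130,100)),'cards',[yb(i,(x,350,x+60,380),(10,80,60)) for x in(235,)])
E
```

```text
clock: 18.25
position: [0.4531, 0.0387, 0.1043]
tcp_rot: [[-0.998, -0.069, -0.001], [-0.069, 0.998, 0.0], [0.0, 0.0, -1.0]]
contact_force: [0.2, 0.4, 0.4]
gripper_width: 0.462
clock: 18.75
position: [0.453, 0.0388, 0.2873]
tcp_rot: [[-0.998, -0.069, 0.003], [-0.069, 0.998, -0.0], [-0.003, -0.0, -1.0]]
contact_force: [0.7, -0.8, 0.2]
gripper_width: 0.497
[0.45304834 0.03880159 0.28733785] [ 0.72043067 -0.75643263  0.23663745] 0.4966342335887072
tab (269.17525773195877, 223.76288659793815, 97.0) cards [(265.7755102040816, 362.49854227405245, 1372.0)]
tab (269.2340425531915, 223.89361702127658, 94.0) cards [(265.7386196769457, 362.45594713656385, 1362.0)]
```

View pics/s10.png

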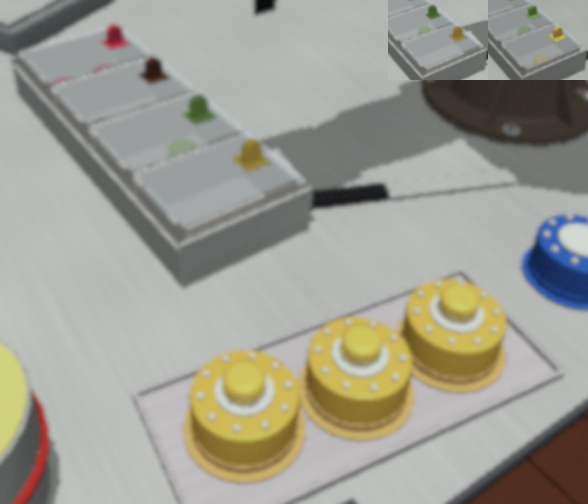

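All lids are shut, with the tab back within 0.2 px of its starting pixel. The macaron sits on its disc just like those on the finished cakes, and the cake has not moved.

```bash
python3 -c "
from bench import arm
print(arm.hand_in())"
```

```text
the job is handed in; nothing more can be done
None
```

The yellow macaron is on the bare cake, the yellow-tabbed lid is shut again, and the job was handed in at about 19 s on the robot clock. The hand-in reports no verdict.

I opened only that lid, swinging it by its tab to rest against its stop. I then gripped the macaron with 5 N, let it go within about 1 mm of the white disc, and swung the lid back down by the same tab.

**Last checks:**
- **Lid:** the yellow tab is within about 0.2 px of where it was at the start. The other three lids look shut.
- **Macaron:** it lies flat and centred on the disc by eye, looking like those on the two finished cakes. I did not measure its final offset from the disc's centre.
- **Cakes:** the bare cake's card is within 0.1 px of its starting position. I checked the two finished cakes by eye only, and they look unmoved.
- **Arm:** it ended clear of everything, with contact force near zero.

**Disagreements on the way:** the first tab estimates from the two cameras differed by several mm, so I moved the hand 4 mm forward before gripping. The first grip on the tab was off-centre and showed a sideways force of about 25 N, which vanished after I shifted the hand about 2.5 mm. I viewed 12 pictures, two over the budget.

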